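Start the second screw of the core press

ROBOT

A 6-joint arm with a two-finger parallel gripper is mounted at the origin on a cart in front of the work surface, level with it; the furniture and walls round the work are solid. World frame = base frame: x ahead of the robot, y to its left, z up, the work surface at z = 0. Lengths are in mm, angles in rad, forces in N, time in s.
With the tool pointing down it reaches from about 250 to 800 mm from the base axis. Payload 8.5 kg.
Tool frame: the origin (TCP) lies between the finger pads, 19 mm behind the fingertips; this is the grasp point; z points along the fingers, y is the line along which they close (so a half turn about z gives the same grasp; the last joint's range is limited). The gripper opens to 85 mm and grips with 20 to 120 N. Pads are 22 mm wide; open, the fingers measure 114 mm over their backs; the gripper's body (76 mm by 85 mm) begins 54 mm behind the grasp point. The pads swing forward as they close: fully open they stand 13 mm farther back than shut.
Start: joints at [0, 0.238, -0.013, 1.319, 0, 1.571], TCP at [524.958, -0, 249.976] pointing down, gripper open.
Joint ranges: [-2.66, 2.66], [-1.03, 1.9], [-1.14, 1.46], [-1.82, 2.27], [-1.45, 1.34], [-3.14, 3.14]. Speed limits (rad/s): [2.22, 2.22, 2.79, 3.14, 3.14, 3.14].

INTERFACE

Orientations are given as a rotation vector (axis times angle).
In Python, from plant import arm gives the robot as it stands.
- The arm moves only by the tool apply_moves, never from a script. Its argument "series" is a list of rows, each an object of numbers: "tx", "ty", "tz": the shift along the tool's x, y, z in cm; "ax", "ay", "az": the turn, a rotation vector about the tool's x, y, z in degrees. A call has exactly 8 rows; each row is the pose to reach, as a shift and turn from the pose commanded when the call began, along the tool's axes at that moment; what a row does not reach only later rows make up. A row lasts 1/10 s, in which the tool goes at most 50 mm and 8.59 degrees, less where a joint would pass 70% of its speed; a pose out of reach is approached as far as the arm can. A call with a gripper value outside its range is refused whole. "grip" is the finger opening in cm, from 0 to 8.54, set as the call begins (left out, the last holds). The fingers move at their own pace and stop on an object; the grip force is fixed at half the most. Time passes only in rows, so rows that repeat a pose let the fingers close, or fill a call up. It gives the time, the measured TCP pose, the force, the opening and the grip force at its end, in the units of the state.
- arm.state(): the state, without advancing time (a new reading comes with each control period).
- arm.grab_frame(name): name is "side" or "top" or "wrist"; returns a dict with "img" (480x640x3 uint8, blue, green, red), "depth" (480x640 float32, mm along the optical axis (not along the pixel's ray), 0 where there is no reading), "intrinsics" (3x3 intrinsics, pixels), "origin" and "attitude" of the camera in the world. Camera axes: x right, y up, looking along -z (the intrinsics and any distortion apply to the point x, -y, -z); pixel columns grow to the right and rows downward; lengths in mm; the calibration is good to about 2 mm. A picture is of the moment at which its call begins.
- arm.hand_in(): hands the job in; it is judged then, once.
The state is a dict: "time_s": time; "joint_positions": joint angles; "joint_vel": joint speeds; "joint_torque": joint torques, N m; "tool_pos": TCP position; "ee_rot": TCP orientation; "contact_force": force on the tool from outside, world axes, zero at the start; "torque": the same for the moment, N m; "grip_width": finger opening in mm; "finger_force": force on a finger pad.
Only numpy, scipy, OpenCV 4.12 (cv2) and the standard library are available. Lean on these libraries where they do the work, as an engineer would, in place of code of your own. Each camera call takes 0.05 s, during which the arm holds its last target. There are 200 camera calls.

TASK

In the small press a glued core lies under the clamp bar, and one of the two knob screws is already started; start the other one, whose knob stands higher. Lower its knob until the screw seats on the thread in the boss, then, pressing down only lightly, turn it backward (anticlockwise seen from above) until you feel the thread drop, follow it down, and turn it forward (clockwise) one full turn so that the thread has caught. Finish while still holding the knob in the gripper, at rest, and do not force the thread or shift the glue bottle or the tape.

Things in the scene. Friction and masses are not known exactly. Their poses are not given: they have to be found in the camera images.
- press: core press, fixed to the bench: grey base 76 x 344 mm, 12 mm high; steel clamp bar 326 mm long (40 mm wide at its ends) along its y axis, its top 52 mm above the bench (guide rings round the screws reach 57 mm). Black knob screws stand through the bar at y = +140 mm (the one to start) and y = -140 mm (already started, fixed). Origin: centre of the underside; z up
- boss: brass boss 37 mm across on the base, under the screw to be started; its right-hand inner thread has a pitch of 5 mm. Origin: centre of its underside, 12 mm above the bench; z up. Its yaw is unmarked and tells nothing to the eye: where its thread begins differs each time and has to be felt
- screw: the screw to start: steel, right-hand thread of 5 mm pitch, round ribbed black knob 41 mm across, 24 mm high on top. Origin: on the axis at the thread's lower end, 52 mm below the knob's underside; z up. The bar guides it upright: it only slides and turns. A rubber ring drags on it, so it stays at any height; sliding takes about 1 N down, 4 N up
- knob (a point): centre of that knob, on the axis, 12 mm above its underside and 12 mm below its top; grip it here, at any yaw, tool pointing down. It is 92 mm above the bench when screw_height reads 0
- screw_height (a joint): height of the screw in m, up positive, 3 to 9 mm at the start. Seated but not caught it reads -0.0005 to -0.0035 (the thread gives about 0.5 mm under a light push); turning back raises it 5 mm a turn to about 0, where it is free to drop one pitch, to about -0.005, if pushed with 2 to 5 N. Forward turns then draw it down 5 mm each, with 0.5 mm of play
- screw_turn (a joint): angle of the screw in rad, grows as it is turned forward (clockwise seen from above); 1.6 to 2.3 at the start; the drop comes 0.7 to 3.2 rad back from there. It turns with about 0.02 N m, more when pressed
- glue_bottle: loose white glue bottle with a red cap, 38 mm across, 114 mm high, behind the press; origin: centre of its underside; to be left alone
- masking_tape: loose roll of masking tape lying flat, 100 mm across, 25 mm high, behind the press; origin: centre of its underside; to be left alone

How it is judged:
By the outcome, as a careful person would: the job done as asked, in the order asked, and still so for the second after the job is handed in, while the arm keeps its last pose, push and grip.
It also fails if it takes over 64 s, if anything falls off the work surface, if the arm or the gripper's body presses on something with over 40 N, if the wrist force passes 120 N, or if a joint passes its speed limit or range.

## Working session

There is one attempt and no reset: what is moved stays moved. The work goes in short steps, Python scripts to look and compute and a tool call to move; the robot and the scene stay as the last step left them, time stands still between calls to the robot, and variables do not carry over. Pictures are saved under pics/ and viewed, at most 10 in all, crops included, and the job is handed in when it is done.

Besides the shell and the picture viewer there is one more tool, called as name(argument=value, ...), one argument or row to a line, values as JSON. apply_moves: Moves the arm, as the interface text tells. Its arguments: {"type":"object","properties":{"series":{"type":"array","items":{"type":"object","properties":{"tx":{"type":"number"},"ty":{"type":"number"},"tz":{"type":"number"},"ax":{"type":"number"},"ay":{"type":"number"},"az":{"type":"number"}}}},"grip":{"type":"number"}},"required":["series"]}

```bash
ls; mkdir -p pics
cat > h.py <<'E'
from plant import arm
import numpy as np, cv2
from scipy.spatial.transform import Rotation as R
def cam(n):
    f=arm.grab_frame(n); a=np.array(f["attitude"],float)
    M=a if a.shape==(3,3) else (R.from_rotvec(a).as_matrix() if a.size==3 else R.from_quat(a).as_matrix())
    f["M"]=M; return f
def world(f):
    d=f["depth"]; K=np.array(f["intrinsics"]); v,u=np.mgrid[:480,:640]
    p=np.stack([(u-K[0,2])/K[0,0]*d,-(v-K[1,2])/K[1,1]*d,-d],-1)
    return p@f["M"].T+np.array(f["origin"])
E
python3 - <<'E'
from h import *
f=cam("top"); g=cam("side")
print(f["attitude"],f["origin"],arm.state())
cv2.imwrite("pics/a.png",np.vstack([f["img"],g["img"]])[:, :] if 0 else cv2.resize(np.hstack([f["img"],g["img"]]),(800,300)))
cv2.imwrite("pics/t.png",f["img"])
w=world(f); np.save("w.npy",w)
z=w[...,2]; m=(f["depth"]>0)&(z>70)&(z<140)&(f["img"].max(-1)<90)
n,l,s,c=cv2.connectedComponentsWithStats(m.astype(np.uint8))
for i in range(1,n):
    if s[i,4]>60: q=w[l==i]; print(s[i],q.mean(0),np.median(q,0),q.min(0),q.max(0))
E
```

```text
pics
[ 0.03565523 -0.00792284 -1.55551612] [590.18810065  10.94920348 948.7664694 ] {'time_s': 0.1, 'joint_positions': array([ 3.48877946e-07,  2.38738775e-01, -1.41447749e-02,  1.31918748e+00,
       -3.09111846e-05,  1.57080799e+00]), 'joint_vel': array([-0.00042884,  0.00032261,  0.00289409,  0.00082593,  0.00010383,
        0.00056546]), 'joint_torque': array([-1.94144020e-03, -5.39726973e+01,  3.46997201e+01,  1.33770503e-02,
       -6.54985024e-05, -4.83787790e-05]), 'tool_pos': array([ 5.24668994e+02, -8.72246685e-03,  2.49442254e+02]), 'ee_rot': array([-2.22083189e+00, -2.22080680e+00,  1.44977370e-03]), 'contact_force': array([-0.46736995, -0.08737821,  0.0324824 ]), 'torque': array([ 0.02214235,  0.01062445, -0.03744732]), 'finger_force': 0.0, 'grip_width': 85.1724716316172}
[ 245   39   53  159 3946] [803.33510602  89.38730034 103.60777633] [800.12250097  88.61758625 103.2766838 ] [691.20359429  62.15264144  70.00017558] [940.03224547 144.09205718 139.93014579]
[ 115  185   99   16 1162] [693.80572115 272.25868714 102.80494816] [693.436646   273.29788802 104.48397151] [684.2139613  189.73308048  70.51923585] [705.33530362 346.36014529 139.8695807 ]
[   0  288   53   36 1279] [513.28196383 495.39229483  98.7827585 ] [512.61861416 495.90241309  99.7477591 ] [487.04382855 456.48878804  70.39591225] [541.06872589 526.15184102 133.49701507]
[480 293  30  29 503] [ 523.42618962 -249.58952795   91.0497776 ] [ 523.51685682 -247.16737412   92.53411034] [ 501.14185446 -272.78230576   70.50157269] [ 543.76119208 -231.97916618   96.78554715]
[ 156  310   18  115 1697] [419.13038807 269.69406689  80.17715721] [419.07865602 269.50723589  80.67817502] [327.79232567 258.3030401   70.00841245] [508.92660344 281.96524352  86.10094901]
[   0  326   51  112 4516] [395.53415872 486.84305005  96.02959479] [397.35302548 482.80888793  99.08861909] [308.00299149 456.92346661  70.06431903] [480.04550814 524.30256612 139.58088843]
```

View pics/t.png

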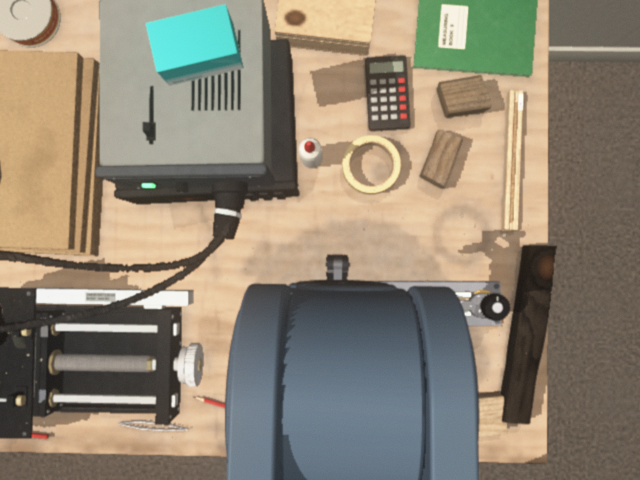

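View pics/a.png

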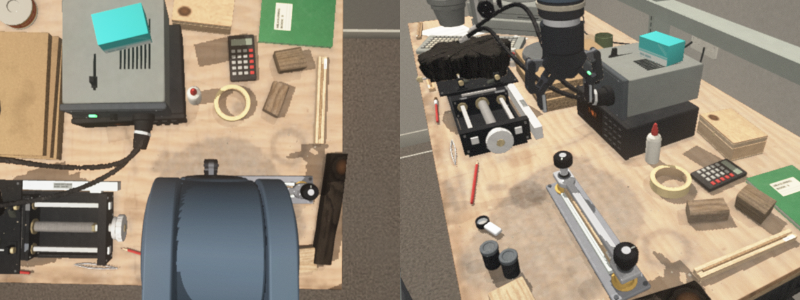

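The top view shows one knob at (492,306), with the other hidden by the arm. The side view (right half) shows both knobs at about (563,158) and (625,252), with the bottle and tape to the right of the press.

Run:
```python
from h import *
g=cam("side"); w=world(g); cv2.imwrite("pics/s.png",g["img"][200:,150:550])
z=w[...,2]; d=g["img"].max(-1)<70
m=(g["depth"]>0)&(z>60)&(z<125)&d&(w[...,0]>420)&(w[...,0]<640)&(w[...,1]>-320)&(w[...,1]<150)
n,l,s,c=cv2.connectedComponentsWithStats(m.astype(np.uint8))
for i in range(1,n):
    if s[i,4]>60:
        q=w[l==i]; t=q[q[:,2]>np.percentile(q[:,2],98)-4]
        print(s[i],q.min(0),q.max(0),'top',len(t),t.mean(0),np.median(t[:,2]),cv2.minEnclosingCircle(t[:,:2].astype(np.float32)))
# bar
m=(g["depth"]>0)&(abs(z-52)<2)&(w[...,0]>420)&(w[...,0]<640)&(w[...,1]>-300)&(w[...,1]<100)
q=w[m]; print(len(q),cv2.fitLine(q[:,:2].astype(np.float32),cv2.DIST_HUBER,0,.01,.01).ravel(), cv2.minAreaRect(q[:,:2].astype(np.float32)))
```

```text
[246 242  29  27 527] [494.68508932   2.19281242  87.85847175] [532.96076312  41.4782161  111.31210296] top 230 [514.38249766  19.43347065 108.50654978] 108.59000843661718 ((515.4166870117188, 22.246410369873047), 19.466522216796875)
[ 341  388   40   43 1111] [ 499.24520388 -276.92741286   70.12522145] [ 539.23010746 -236.5376417    95.58585457] top 638 [ 518.39636584 -258.10798693   93.29230407] 93.3274500269709 ((519.349853515625, -256.6259460449219), 20.300029754638672)
2300 [ 3.0365698e-03 -9.9999541e-01  5.1718402e+02 -1.2910324e+02] ((518.1182250976562, -115.85638427734375), (40.07303237915039, 325.24603271484375), 0.9358871579170227)
```

View pics/s.png

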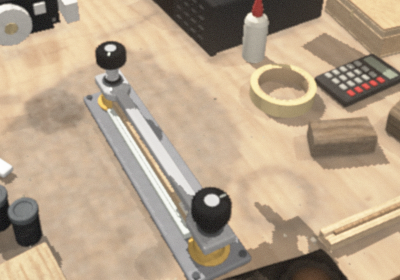

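Target is the far-left knob, at about (516, 22) with its top near z 108; the near one, at about (519, -257), is lower. Next I refine with the wrist camera.

apply_moves(
  series=[
    {"tx": 0.5,"ty": -0.2,"tz": 1},
    {"tx": 1.2,"ty": -0.5,"tz": 2.5},
    {"tx": 2.2,"ty": -0.9,"tz": 4},
    {"tx": 2.2,"ty": -0.9,"tz": 5},
    {"tx": 2.2,"ty": -0.9,"tz": 6},
    {"tx": 2.2,"ty": -0.9,"tz": 6},
    {"tx": 2.2,"ty": -0.9,"tz": 6},
    {"tx": 2.2,"ty": -0.9,"tz": 6},
  ],
  grip=8.54,
)

```text
invalid input
```

Run:
```python
from h import *
g=cam("wrist"); w=world(g); cv2.imwrite("pics/w1.png",g["img"])
s=arm.state(); print(s["tool_pos"],s["ee_rot"],s["contact_force"],s["joint_positions"],g["origin"])
z=w[...,2]; d=g["img"].max(-1)<80
for nm,g_ in(("wrist",g),("side",cam("side"))):
    w=world(g_); z=w[...,2]; m=(g_["depth"]>0)&(z>78)&(z<118)&(np.hypot(w[...,0]-516,w[...,1]-22)<32)
    q=w[m]; zt=np.percentile(q[:,2],95); t=q[abs(q[:,2]-zt)<3]
    print(nm,len(q),q.min(0),q.max(0),zt,t.mean(0),cv2.minEnclosingCircle(t[:,:2].astype(np.float32)))
    v,u=np.nonzero(m); print(u.min(),u.max(),v.min(),v.max())
```

```text
[ 5.24770030e+02 -6.19605514e-03  2.49617622e+02] [-2.22100345e+00 -2.22097189e+00  1.00063732e-03] [ 0.33948729  0.68831753 -0.43913906] [-1.35331184e-05  2.38582640e-01 -1.39048463e-02  1.31921306e+00
  3.14376890e-06  1.57079700e+00] [524.90386702  80.27461794 372.77657621]
wrist 2544 [497.8849291    4.36446179  87.23122801] [539.86176011  47.36047586 111.19575481] 109.92667956198521 [518.83805045  26.63915483 108.75073826] ((518.3544921875, 26.53795623779297), 20.180917739868164)
282 338 165 224
side 760 [494.72198419   2.03981128  85.33718381] [537.72905044  42.83950978 110.84669049] 109.84831436990021 [515.58877952  22.54350962 108.75000975] ((515.9141235351562, 23.200746536254883), 20.218278884887695)
245 276 241 269
```

View pics/w1.png

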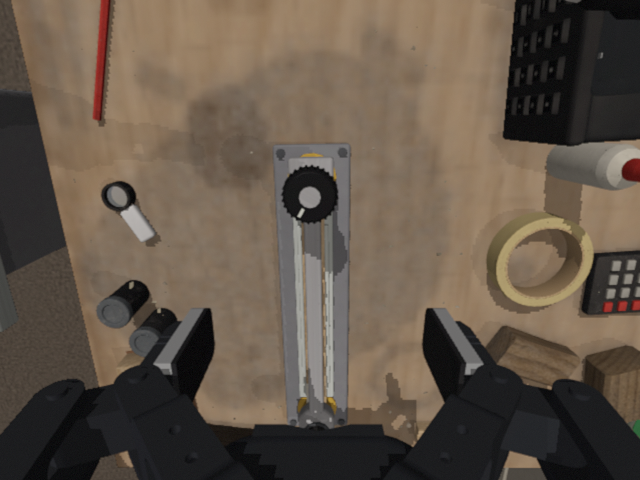

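The wrist view shows the target knob at about pixel (310,195), with its screw guide clear. The move was refused, so I'll send full rows.

apply_moves(
  series=[
    {"tx": 0.5,"ty": -0.2,"tz": 1,"ax": 0,"ay": 0,"az": 0},
    {"tx": 1.2,"ty": -0.4,"tz": 3,"ax": 0,"ay": 0,"az": 0},
    {"tx": 2,"ty": -0.6,"tz": 5,"ax": 0,"ay": 0,"az": 0},
    {"tx": 2.4,"ty": -0.7,"tz": 7,"ax": 0,"ay": 0,"az": 0},
    {"tx": 2.4,"ty": -0.7,"tz": 8.5,"ax": 0,"ay": 0,"az": 0},
    {"tx": 2.4,"ty": -0.7,"tz": 9.5,"ax": 0,"ay": 0,"az": 0},
    {"tx": 2.4,"ty": -0.7,"tz": 10,"ax": 0,"ay": 0,"az": 0},
    {"tx": 2.4,"ty": -0.7,"tz": 10,"ax": 0,"ay": 0,"az": 0},
  ],
  grip=8.5,
)

```text
time_s: 1.05
tool_pos: [517.6, 24.0, 149.4]
ee_rot: [-2.221, -2.221, 0.001]
contact_force: [-0.4, 0.2, -0.2]
grip_width: 84.7
finger_force: 0.0
```

```bash
cat > k.py <<'E'
from h import *
s=arm.state(); print(s["time_s"],s["tool_pos"],s["ee_rot"],s["contact_force"],s["joint_positions"])
for nm in("wrist","side"):
    g_=cam(nm)
    w=world(g_); z=w[...,2]; m=(g_["depth"]>0)&(z>78)&(z<118)&(np.hypot(w[...,0]-517,w[...,1]-24)<28)&(g_["img"].max(-1)<300)
    q=w[m]; zt=np.median(q[q[:,2]>104,2]); t=q[abs(q[:,2]-zt)<2.5]
    print(nm,len(q),zt,t.mean(0),cv2.minEnclosingCircle(t[:,:2].astype(np.float32)))
    if nm=="wrist": cv2.imwrite("pics/w2.png",g_["img"])
E
python3 k.py
```

```text
1.05 [517.63161683  24.00449153 149.44046039] [-2.22101060e+00 -2.22087016e+00  1.16226638e-03] [-0.36208279  0.24798335 -0.21270331] [ 4.63265375e-02  2.81854431e-01 -2.19716335e-01  1.07024976e+00
  2.51077884e-05  1.61718609e+00]
wrist 5677 108.56545225797453 [518.62521261  27.67310487 108.59094733] ((518.4717407226562, 26.61962127685547), 20.9614200592041)
side 761 108.49513292232223 [515.6095317   22.24564169 108.58337148] ((515.9036254882812, 22.325342178344727), 21.022035598754883)
```

Run:
```python
from h import *
g=cam("wrist"); w=world(g); s=arm.state()["tool_pos"]
r=w-s; m=(g["depth"]>0)&(r[...,2]<15)&(r[...,2]>-25)&(abs(r[...,0])>30)&(abs(r[...,0])<65)&(abs(r[...,1])<25)
for sg in(-1,1):
    mm=m&(np.sign(r[...,0])==sg); q=r[mm]; v,u=np.nonzero(mm)
    print(sg,len(q),[np.percentile(q[:,i],[0,1,5,50,95,99,100]).round(1) for i in range(3)],u.min(),u.max(),v.min(),v.max())
```

```text
-1 1717 [array([-56.1, -55.5, -54.2, -42.5, -42. , -41.9, -41.7]), array([-11.4, -10.6,  -8.9,   6.7,  11.3,  11.6,  12.3]), array([-7.4, -5.9, -4. ,  6.5, 14.2, 14.8, 15. ])] 156 215 308 385
1 1699 [array([42.2, 42.4, 42.5, 42.9, 54.7, 55.9, 56.7]), array([-11.9, -10.5,  -8.9,   6.7,  11.3,  11.6,  12. ]), array([-6.8, -5.9, -3.9,  6.5, 14.1, 14.8, 15. ])] 422 481 308 385
```

View pics/w2.png

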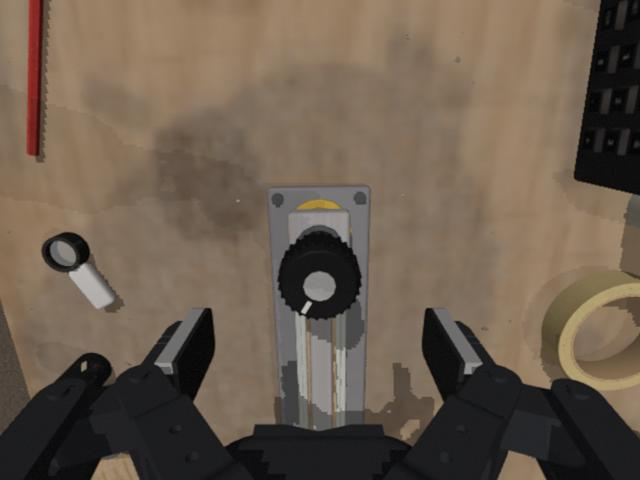

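The wrist camera's view of the fingertips agrees with the TCP to about 0.4 mm, so I trust its reading: knob at about (518, 26), centre z 96.5. Now descending.

apply_moves(
  series=[
    {"tx": 0.1,"ty": 0.02,"tz": 0.5,"ax": 0,"ay": 0,"az": 0},
    {"tx": 0.2,"ty": 0.04,"tz": 1.5,"ax": 0,"ay": 0,"az": 0},
    {"tx": 0.2,"ty": 0.04,"tz": 2.5,"ax": 0,"ay": 0,"az": 0},
    {"tx": 0.2,"ty": 0.04,"tz": 3.5,"ax": 0,"ay": 0,"az": 0},
    {"tx": 0.2,"ty": 0.04,"tz": 4.3,"ax": 0,"ay": 0,"az": 0},
    {"tx": 0.2,"ty": 0.04,"tz": 5,"ax": 0,"ay": 0,"az": 0},
    {"tx": 0.2,"ty": 0.04,"tz": 5.3,"ax": 0,"ay": 0,"az": 0},
    {"tx": 0.2,"ty": 0.04,"tz": 5.3,"ax": 0,"ay": 0,"az": 0},
  ],
)

```text
time_s: 2.0
tool_pos: [518.1, 26.0, 96.5]
ee_rot: [-2.221, -2.221, 0.001]
contact_force: [-0.1, 0.8, 0.6]
grip_width: 85.1
finger_force: 0.0
```

apply_moves(
  series=[
    {"tx": 0,"ty": 0,"tz": 0,"ax": 0,"ay": 0,"az": 0},
    {"tx": 0,"ty": 0,"tz": 0,"ax": 0,"ay": 0,"az": 0},
    {"tx": 0,"ty": 0,"tz": 0,"ax": 0,"ay": 0,"az": 0},
    {"tx": 0,"ty": 0,"tz": 0,"ax": 0,"ay": 0,"az": 0},
    {"tx": 0,"ty": 0,"tz": 0,"ax": 0,"ay": 0,"az": 0},
    {"tx": 0,"ty": 0,"tz": 0,"ax": 0,"ay": 0,"az": 0},
    {"tx": 0,"ty": 0,"tz": 0,"ax": 0,"ay": 0,"az": 0},
    {"tx": 0,"ty": 0,"tz": 0,"ax": 0,"ay": 0,"az": 0},
  ],
  grip=3.5,
)

```text
time_s: 2.8
tool_pos: [518.3, 26.0, 97.0]
ee_rot: [-2.221, -2.221, 0.0]
contact_force: [-0.2, 0.5, 1.1]
grip_width: 39.2
finger_force: 60.1
```

```bash
cat > st.py <<'E'
from h import *
s=arm.state(); np.set_printoptions(precision=3,suppress=True)
print(s["time_s"],s["tool_pos"],s["contact_force"],s["torque"],"j",s["joint_positions"],s["grip_width"],s["finger_force"])
E
python3 st.py
```

```text
2.8 [518.324  26.01   96.98 ] [-0.233  0.541  1.072] [-0.021  0.088 -0.002] j [ 0.05   0.328 -0.302  0.941  0.     1.621] 39.23721934443369 60.1025714725256
```

apply_moves(
  series=[
    {"tx": 0,"ty": 0,"tz": 0.06,"ax": 0,"ay": 0,"az": 0},
    {"tx": 0,"ty": 0,"tz": 0.12,"ax": 0,"ay": 0,"az": 0},
    {"tx": 0,"ty": 0,"tz": 0.18,"ax": 0,"ay": 0,"az": 0},
    {"tx": 0,"ty": 0,"tz": 0.24,"ax": 0,"ay": 0,"az": 0},
    {"tx": 0,"ty": 0,"tz": 0.3,"ax": 0,"ay": 0,"az": 0},
    {"tx": 0,"ty": 0,"tz": 0.36,"ax": 0,"ay": 0,"az": 0},
    {"tx": 0,"ty": 0,"tz": 0.4,"ax": 0,"ay": 0,"az": 0},
    {"tx": 0,"ty": 0,"tz": 0.4,"ax": 0,"ay": 0,"az": 0},
  ],
)

```text
time_s: 3.6
tool_pos: [518.3, 26.0, 92.9]
ee_rot: [-2.221, -2.221, 0.0]
contact_force: [0.3, 0.1, -1.1]
grip_width: 39.4
finger_force: 60.2
```

apply_moves(
  series=[
    {"tx": 0,"ty": 0,"tz": 0.02,"ax": 0,"ay": 0,"az": 0},
    {"tx": 0,"ty": 0,"tz": 0.04,"ax": 0,"ay": 0,"az": 0},
    {"tx": 0,"ty": 0,"tz": 0.06,"ax": 0,"ay": 0,"az": 0},
    {"tx": 0,"ty": 0,"tz": 0.08,"ax": 0,"ay": 0,"az": 0},
    {"tx": 0,"ty": 0,"tz": 0.1,"ax": 0,"ay": 0,"az": 0},
    {"tx": 0,"ty": 0,"tz": 0.1,"ax": 0,"ay": 0,"az": 0},
    {"tx": 0,"ty": 0,"tz": 0.1,"ax": 0,"ay": 0,"az": 0},
    {"tx": 0,"ty": 0,"tz": 0.1,"ax": 0,"ay": 0,"az": 0},
  ],
)

```text
time_s: 4.4
tool_pos: [518.3, 26.0, 91.9]
ee_rot: [-2.221, -2.221, 0.0]
contact_force: [-1.5, -0.5, 0.3]
grip_width: 38.9
finger_force: 60.3
```

apply_moves(
  series=[
    {"tx": 0,"ty": 0,"tz": 0.01,"ax": 0,"ay": 0,"az": 0},
    {"tx": 0,"ty": 0,"tz": 0.02,"ax": 0,"ay": 0,"az": 0},
    {"tx": 0,"ty": 0,"tz": 0.03,"ax": 0,"ay": 0,"az": 0},
    {"tx": 0,"ty": 0,"tz": 0.04,"ax": 0,"ay": 0,"az": 0},
    {"tx": 0,"ty": 0,"tz": 0.05,"ax": 0,"ay": 0,"az": 0},
    {"tx": 0,"ty": 0,"tz": 0.05,"ax": 0,"ay": 0,"az": 0},
    {"tx": 0,"ty": 0,"tz": 0.05,"ax": 0,"ay": 0,"az": 0},
    {"tx": 0,"ty": 0,"tz": 0.05,"ax": 0,"ay": 0,"az": 0},
  ],
)

```text
time_s: 5.2
tool_pos: [518.3, 26.0, 91.5]
ee_rot: [-2.221, -2.221, 0.0]
contact_force: [-0.8, 0.3, 0.7]
grip_width: 39.2
finger_force: 60.3
```

```bash
python3 st.py
```

```text
5.2 [518.346  26.005  91.478] [-0.762  0.25   0.682] [ 0.037  0.214 -0.048] j [ 0.05   0.333 -0.311  0.927  0.     1.621] 39.20637101165352 60.28489755000919
```

apply_moves(
  series=[
    {"tx": 0,"ty": 0,"tz": 0.01,"ax": 0,"ay": 0,"az": 0},
    {"tx": 0,"ty": 0,"tz": 0.02,"ax": 0,"ay": 0,"az": 0},
    {"tx": 0,"ty": 0,"tz": 0.03,"ax": 0,"ay": 0,"az": 0},
    {"tx": 0,"ty": 0,"tz": 0.04,"ax": 0,"ay": 0,"az": 0},
    {"tx": 0,"ty": 0,"tz": 0.05,"ax": 0,"ay": 0,"az": 0},
    {"tx": 0,"ty": 0,"tz": 0.05,"ax": 0,"ay": 0,"az": 0},
    {"tx": 0,"ty": 0,"tz": 0.05,"ax": 0,"ay": 0,"az": 0},
    {"tx": 0,"ty": 0,"tz": 0.05,"ax": 0,"ay": 0,"az": 0},
  ],
)

```text
time_s: 6.0
tool_pos: [518.3, 26.0, 91.0]
ee_rot: [-2.221, -2.221, 0.0]
contact_force: [-1.2, 0.1, -0.1]
grip_width: 39.3
finger_force: 60.3
```

apply_moves(
  series=[
    {"tx": 0,"ty": 0,"tz": 0.01,"ax": 0,"ay": 0,"az": 0},
    {"tx": 0,"ty": 0,"tz": 0.02,"ax": 0,"ay": 0,"az": 0},
    {"tx": 0,"ty": 0,"tz": 0.03,"ax": 0,"ay": 0,"az": 0},
    {"tx": 0,"ty": 0,"tz": 0.04,"ax": 0,"ay": 0,"az": 0},
    {"tx": 0,"ty": 0,"tz": 0.05,"ax": 0,"ay": 0,"az": 0},
    {"tx": 0,"ty": 0,"tz": 0.05,"ax": 0,"ay": 0,"az": 0},
    {"tx": 0,"ty": 0,"tz": 0.05,"ax": 0,"ay": 0,"az": 0},
    {"tx": 0,"ty": 0,"tz": 0.05,"ax": 0,"ay": 0,"az": 0},
  ],
)

```text
time_s: 6.8
tool_pos: [518.3, 26.0, 90.5]
ee_rot: [-2.221, -2.221, 0.0]
contact_force: [-1.4, -0.6, 1.0]
grip_width: 39.2
finger_force: 60.3
```

apply_moves(
  series=[
    {"tx": 0,"ty": 0,"tz": 0.01,"ax": 0,"ay": 0,"az": 0},
    {"tx": 0,"ty": 0,"tz": 0.02,"ax": 0,"ay": 0,"az": 0},
    {"tx": 0,"ty": 0,"tz": 0.03,"ax": 0,"ay": 0,"az": 0},
    {"tx": 0,"ty": 0,"tz": 0.04,"ax": 0,"ay": 0,"az": 0},
    {"tx": 0,"ty": 0,"tz": 0.05,"ax": 0,"ay": 0,"az": 0},
    {"tx": 0,"ty": 0,"tz": 0.05,"ax": 0,"ay": 0,"az": 0},
    {"tx": 0,"ty": 0,"tz": 0.05,"ax": 0,"ay": 0,"az": 0},
    {"tx": 0,"ty": 0,"tz": 0.05,"ax": 0,"ay": 0,"az": 0},
  ],
)

```text
time_s: 7.6
tool_pos: [518.4, 26.0, 90.2]
ee_rot: [2.221, 2.221, 0.0]
contact_force: [-2.8, 0.6, 5.1]
grip_width: 38.8
finger_force: 60.8
```

```bash
python3 st.py
```

```text
7.6 [518.372  26.045  90.221] [-2.811  0.626  5.082] [0.083 0.552 0.002] j [ 0.05   0.334 -0.313  0.924  0.     1.621] 38.78835413566243 60.789502104744315
```

Seated at z≈90.2 with about 5 N. Turning back while rising with the thread.

apply_moves(
  series=[
    {"tx": 0,"ty": 0,"tz": -0.006,"ax": 0,"ay": 0,"az": -4},
    {"tx": 0,"ty": 0,"tz": -0.013,"ax": 0,"ay": 0,"az": -9},
    {"tx": 0,"ty": 0,"tz": -0.02,"ax": 0,"ay": 0,"az": -14},
    {"tx": 0,"ty": 0,"tz": -0.027,"ax": 0,"ay": 0,"az": -19},
    {"tx": 0,"ty": 0,"tz": -0.034,"ax": 0,"ay": 0,"az": -24},
    {"tx": 0,"ty": 0,"tz": -0.041,"ax": 0,"ay": 0,"az": -29},
    {"tx": 0,"ty": 0,"tz": -0.042,"ax": 0,"ay": 0,"az": -30},
    {"tx": 0,"ty": 0,"tz": -0.042,"ax": 0,"ay": 0,"az": -30},
  ],
)

```text
time_s: 8.4
tool_pos: [518.4, 26.0, 90.5]
ee_rot: [1.573, 2.719, 0.0]
contact_force: [-1.9, 0.2, 5.9]
grip_width: 39.1
finger_force: 60.7
```

```bash
python3 st.py
```

```text
8.4 [518.4    26.027  90.532] [-1.905  0.244  5.861] [0.079 0.536 0.055] j [ 0.05   0.334 -0.312  0.925  0.     1.099] 39.12721271635497 60.713459006510675
```

apply_moves(
  series=[
    {"tx": 0,"ty": 0,"tz": -0.012,"ax": 0,"ay": 0,"az": -4},
    {"tx": 0,"ty": 0,"tz": -0.022,"ax": 0,"ay": 0,"az": -9},
    {"tx": 0,"ty": 0,"tz": -0.03,"ax": 0,"ay": 0,"az": -14},
    {"tx": 0,"ty": 0,"tz": -0.036,"ax": 0,"ay": 0,"az": -19},
    {"tx": 0,"ty": 0,"tz": -0.043,"ax": 0,"ay": 0,"az": -24},
    {"tx": 0,"ty": 0,"tz": -0.05,"ax": 0,"ay": 0,"az": -29},
    {"tx": 0,"ty": 0,"tz": -0.051,"ax": 0,"ay": 0,"az": -30},
    {"tx": 0,"ty": 0,"tz": -0.051,"ax": 0,"ay": 0,"az": -30},
  ],
)

```text
time_s: 9.2
tool_pos: [518.4, 26.1, 91.0]
ee_rot: [-0.817, -3.033, -0.0]
contact_force: [-2.2, 1.4, 4.3]
grip_width: 39.2
finger_force: 60.7
```

```bash
python3 st.py
```

```text
9.2 [518.371  26.071  90.953] [-2.217  1.448  4.299] [0.159 0.481 0.071] j [ 0.05   0.333 -0.311  0.926  0.     0.576] 39.17534080146668 60.67543334327638
```

apply_moves(
  series=[
    {"tx": 0,"ty": 0,"tz": -0.006,"ax": 0,"ay": 0,"az": -4},
    {"tx": 0,"ty": 0,"tz": -0.013,"ax": 0,"ay": 0,"az": -9},
    {"tx": 0,"ty": 0,"tz": -0.02,"ax": 0,"ay": 0,"az": -14},
    {"tx": 0,"ty": 0,"tz": -0.027,"ax": 0,"ay": 0,"az": -19},
    {"tx": 0,"ty": 0,"tz": -0.034,"ax": 0,"ay": 0,"az": -24},
    {"tx": 0,"ty": 0,"tz": -0.041,"ax": 0,"ay": 0,"az": -29},
    {"tx": 0,"ty": 0,"tz": -0.043,"ax": 0,"ay": 0,"az": -30},
    {"tx": 0,"ty": 0,"tz": -0.043,"ax": 0,"ay": 0,"az": -30},
  ],
)

```text
time_s: 10.0
tool_pos: [518.3, 26.1, 91.4]
ee_rot: [-0.005, -3.141, -0.0]
contact_force: [-2.9, 1.2, 5.9]
grip_width: 39.3
finger_force: 60.7
```

```bash
python3 st.py
```

```text
10.0 [518.335  26.088  91.358] [-2.868  1.221  5.889] [0.294 0.537 0.023] j [ 0.05   0.333 -0.311  0.927  0.     0.053] 39.299158122832885 60.70232318714261
```

apply_moves(
  series=[
    {"tx": 0,"ty": 0,"tz": -0.01,"ax": 0,"ay": 0,"az": -3},
    {"tx": 0,"ty": 0,"tz": -0.017,"ax": 0,"ay": 0,"az": -6},
    {"tx": 0,"ty": 0,"tz": -0.022,"ax": 0,"ay": 0,"az": -9},
    {"tx": 0,"ty": 0,"tz": -0.026,"ax": 0,"ay": 0,"az": -12},
    {"tx": 0,"ty": 0,"tz": -0.03,"ax": 0,"ay": 0,"az": -15},
    {"tx": 0,"ty": 0,"tz": -0.034,"ax": 0,"ay": 0,"az": -18},
    {"tx": 0,"ty": 0,"tz": -0.037,"ax": 0,"ay": 0,"az": -20},
    {"tx": 0,"ty": 0,"tz": -0.037,"ax": 0,"ay": 0,"az": -20},
  ],
)

```text
time_s: 10.8
tool_pos: [518.3, 26.1, 91.6]
ee_rot: [0.542, -3.094, -0.0]
contact_force: [-1.7, 1.6, 2.8]
grip_width: 39.4
finger_force: 60.5
```

```bash
python3 st.py
```

```text
10.8 [518.251  26.058  91.577] [-1.714  1.559  2.804] [0.279 0.451 0.065] j [ 0.05   0.333 -0.31   0.928  0.    -0.297] 39.36884641925068 60.537250908091664
```

apply_moves(
  series=[
    {"tx": 0,"ty": 0,"tz": -0.002,"ax": 0,"ay": 0,"az": -3},
    {"tx": 0,"ty": 0,"tz": -0.005,"ax": 0,"ay": 0,"az": -6},
    {"tx": 0,"ty": 0,"tz": -0.008,"ax": 0,"ay": 0,"az": -9},
    {"tx": 0,"ty": 0,"tz": -0.012,"ax": 0,"ay": 0,"az": -12},
    {"tx": 0,"ty": 0,"tz": -0.016,"ax": 0,"ay": 0,"az": -15},
    {"tx": 0,"ty": 0,"tz": -0.02,"ax": 0,"ay": 0,"az": -18},
    {"tx": 0,"ty": 0,"tz": -0.022,"ax": 0,"ay": 0,"az": -20},
    {"tx": 0,"ty": 0,"tz": -0.022,"ax": 0,"ay": 0,"az": -20},
  ],
)

```text
time_s: 11.6
tool_pos: [518.2, 26.0, 91.7]
ee_rot: [1.071, -2.953, -0.0]
contact_force: [-2.5, 1.5, 1.4]
grip_width: 39.4
finger_force: 60.4
```

```bash
python3 st.py
```

```text
11.6 [518.215  26.037  91.71 ] [-2.502  1.547  1.423] [0.308 0.428 0.004] j [ 0.05   0.333 -0.31   0.928  0.    -0.646] 39.44900961081776 60.41064378339797
```

Upward force is dying away; probing down gently.

apply_moves(
  series=[
    {"tx": 0,"ty": 0,"tz": 0.01,"ax": 0,"ay": 0,"az": 0},
    {"tx": 0,"ty": 0,"tz": 0.015,"ax": 0,"ay": 0,"az": 0},
    {"tx": 0,"ty": 0,"tz": 0.02,"ax": 0,"ay": 0,"az": 0},
    {"tx": 0,"ty": 0,"tz": 0.025,"ax": 0,"ay": 0,"az": 0},
    {"tx": 0,"ty": 0,"tz": 0.03,"ax": 0,"ay": 0,"az": 0},
    {"tx": 0,"ty": 0,"tz": 0.03,"ax": 0,"ay": 0,"az": 0},
    {"tx": 0,"ty": 0,"tz": 0.03,"ax": 0,"ay": 0,"az": 0},
    {"tx": 0,"ty": 0,"tz": 0.03,"ax": 0,"ay": 0,"az": 0},
  ],
)

```text
time_s: 12.4
tool_pos: [518.3, 26.0, 91.7]
ee_rot: [1.074, -2.952, -0.0]
contact_force: [-3.8, 1.1, 4.7]
grip_width: 38.9
finger_force: 60.7
```

```bash
python3 st.py
```

```text
12.4 [518.315  26.025  91.699] [-3.826  1.112  4.741] [ 0.465  0.808 -0.014] j [ 0.05   0.333 -0.31   0.928  0.    -0.648] 38.94969207737282 60.71979087777436
```

apply_moves(
  series=[
    {"tx": 0,"ty": 0,"tz": -0.003,"ax": 0,"ay": 0,"az": -3},
    {"tx": 0,"ty": 0,"tz": -0.007,"ax": 0,"ay": 0,"az": -6},
    {"tx": 0,"ty": 0,"tz": -0.011,"ax": 0,"ay": 0,"az": -9},
    {"tx": 0,"ty": 0,"tz": -0.015,"ax": 0,"ay": 0,"az": -12},
    {"tx": 0,"ty": 0,"tz": -0.019,"ax": 0,"ay": 0,"az": -15},
    {"tx": 0,"ty": 0,"tz": -0.023,"ax": 0,"ay": 0,"az": -18},
    {"tx": 0,"ty": 0,"tz": -0.026,"ax": 0,"ay": 0,"az": -20},
    {"tx": 0,"ty": 0,"tz": -0.026,"ax": 0,"ay": 0,"az": -20},
  ],
)

```text
time_s: 13.2
tool_pos: [518.2, 26.0, 91.6]
ee_rot: [1.571, -2.72, -0.0]
contact_force: [-3.1, 0.8, 0.1]
grip_width: 39.4
finger_force: 60.3
```

```bash
python3 st.py
```

```text
13.2 [518.219  25.99   91.62 ] [-3.147  0.773  0.107] [0.44  0.568 0.057] j [ 0.05   0.333 -0.31   0.928 -0.    -0.998] 39.39877459881097 60.34479866735637
```

apply_moves(
  series=[
    {"tx": 0,"ty": 0,"tz": 0.015,"ax": 0,"ay": 0,"az": 0},
    {"tx": 0,"ty": 0,"tz": 0.03,"ax": 0,"ay": 0,"az": 0},
    {"tx": 0,"ty": 0,"tz": 0.045,"ax": 0,"ay": 0,"az": 0},
    {"tx": 0,"ty": 0,"tz": 0.06,"ax": 0,"ay": 0,"az": 0},
    {"tx": 0,"ty": 0,"tz": 0.06,"ax": 0,"ay": 0,"az": 0},
    {"tx": 0,"ty": 0,"tz": 0.06,"ax": 0,"ay": 0,"az": 0},
    {"tx": 0,"ty": 0,"tz": 0.06,"ax": 0,"ay": 0,"az": 0},
    {"tx": 0,"ty": 0,"tz": 0.06,"ax": 0,"ay": 0,"az": 0},
  ],
)

```text
time_s: 14.0
tool_pos: [518.2, 26.0, 91.2]
ee_rot: [1.571, -2.72, -0.0]
contact_force: [-2.3, 1.6, -0.2]
grip_width: 38.9
finger_force: 60.3
```

```bash
python3 st.py
```

```text
14.0 [518.233  26.013  91.202] [-2.325  1.553 -0.172] [ 0.442  0.74  -0.101] j [ 0.05   0.333 -0.311  0.927  0.    -0.997] 38.85706511571929 60.34569254145026
```

It dropped: it moves down with no force. Following it.

apply_moves(
  series=[
    {"tx": 0,"ty": 0,"tz": 0.05,"ax": 0,"ay": 0,"az": 0},
    {"tx": 0,"ty": 0,"tz": 0.1,"ax": 0,"ay": 0,"az": 0},
    {"tx": 0,"ty": 0,"tz": 0.15,"ax": 0,"ay": 0,"az": 0},
    {"tx": 0,"ty": 0,"tz": 0.2,"ax": 0,"ay": 0,"az": 0},
    {"tx": 0,"ty": 0,"tz": 0.25,"ax": 0,"ay": 0,"az": 0},
    {"tx": 0,"ty": 0,"tz": 0.3,"ax": 0,"ay": 0,"az": 0},
    {"tx": 0,"ty": 0,"tz": 0.35,"ax": 0,"ay": 0,"az": 0},
    {"tx": 0,"ty": 0,"tz": 0.35,"ax": 0,"ay": 0,"az": 0},
  ],
)

```text
time_s: 14.8
tool_pos: [518.2, 26.0, 87.6]
ee_rot: [1.571, -2.72, -0.0]
contact_force: [-3.3, 2.7, -1.4]
grip_width: 39.1
finger_force: 60.3
```

apply_moves(
  series=[
    {"tx": 0,"ty": 0,"tz": 0.015,"ax": 0,"ay": 0,"az": 0},
    {"tx": 0,"ty": 0,"tz": 0.03,"ax": 0,"ay": 0,"az": 0},
    {"tx": 0,"ty": 0,"tz": 0.045,"ax": 0,"ay": 0,"az": 0},
    {"tx": 0,"ty": 0,"tz": 0.05,"ax": 0,"ay": 0,"az": 0},
    {"tx": 0,"ty": 0,"tz": 0.05,"ax": 0,"ay": 0,"az": 0},
    {"tx": 0,"ty": 0,"tz": 0.05,"ax": 0,"ay": 0,"az": 0},
    {"tx": 0,"ty": 0,"tz": 0.05,"ax": 0,"ay": 0,"az": 0},
    {"tx": 0,"ty": 0,"tz": 0.05,"ax": 0,"ay": 0,"az": 0},
  ],
)

```text
time_s: 15.6
tool_pos: [518.3, 26.0, 87.4]
ee_rot: [-1.571, 2.721, 0.0]
contact_force: [-4.9, 3.3, 1.8]
grip_width: 39.3
finger_force: 60.6
```

apply_moves(
  series=[
    {"tx": 0,"ty": 0,"tz": 0.01,"ax": 0,"ay": 0,"az": 0},
    {"tx": 0,"ty": 0,"tz": 0.02,"ax": 0,"ay": 0,"az": 0},
    {"tx": 0,"ty": 0,"tz": 0.02,"ax": 0,"ay": 0,"az": 0},
    {"tx": 0,"ty": 0,"tz": 0.02,"ax": 0,"ay": 0,"az": 0},
    {"tx": 0,"ty": 0,"tz": 0.02,"ax": 0,"ay": 0,"az": 0},
    {"tx": 0,"ty": 0,"tz": 0.02,"ax": 0,"ay": 0,"az": 0},
    {"tx": 0,"ty": 0,"tz": 0.02,"ax": 0,"ay": 0,"az": 0},
    {"tx": 0,"ty": 0,"tz": 0.02,"ax": 0,"ay": 0,"az": 0},
  ],
)

```text
time_s: 16.4
tool_pos: [518.3, 26.0, 87.3]
ee_rot: [-1.571, 2.721, 0.0]
contact_force: [-5.0, 1.9, 4.2]
grip_width: 39.2
finger_force: 60.8
```

```bash
python3 st.py
```

```text
16.4 [518.304  25.99   87.339] [-5.044  1.949  4.201] [0.509 1.254 0.011] j [ 0.05   0.337 -0.317  0.917  0.    -0.997] 39.19663633507182 60.79869817011058
```

Caught one pitch lower (z≈87.3). Turning forward, with j6 from -1.0 up to about 2.9.

apply_moves(
  series=[
    {"tx": 0,"ty": 0,"tz": 0.004,"ax": 0,"ay": 0,"az": 5},
    {"tx": 0,"ty": 0,"tz": 0.012,"ax": 0,"ay": 0,"az": 11},
    {"tx": 0,"ty": 0,"tz": 0.021,"ax": 0,"ay": 0,"az": 18},
    {"tx": 0,"ty": 0,"tz": 0.031,"ax": 0,"ay": 0,"az": 25},
    {"tx": 0,"ty": 0,"tz": 0.042,"ax": 0,"ay": 0,"az": 32},
    {"tx": 0,"ty": 0,"tz": 0.049,"ax": 0,"ay": 0,"az": 37},
    {"tx": 0,"ty": 0,"tz": 0.053,"ax": 0,"ay": 0,"az": 40},
    {"tx": 0,"ty": 0,"tz": 0.053,"ax": 0,"ay": 0,"az": 40},
  ],
)

```text
time_s: 17.2
tool_pos: [518.5, 26.0, 86.8]
ee_rot: [-0.543, 3.094, 0.0]
contact_force: [-4.3, 1.9, 3.6]
grip_width: 39.0
finger_force: 60.7
```

```bash
python3 st.py
```

```text
17.2 [518.453  26.049  86.831] [-4.282  1.917  3.61 ] [0.595 1.056 0.023] j [ 0.05   0.337 -0.317  0.916  0.    -0.297] 39.02850288091325 60.72536164429039
```

apply_moves(
  series=[
    {"tx": 0,"ty": 0,"tz": 0.008,"ax": 0,"ay": 0,"az": 6},
    {"tx": 0,"ty": 0,"tz": 0.019,"ax": 0,"ay": 0,"az": 14},
    {"tx": 0,"ty": 0,"tz": 0.03,"ax": 0,"ay": 0,"az": 22},
    {"tx": 0,"ty": 0,"tz": 0.042,"ax": 0,"ay": 0,"az": 30},
    {"tx": 0,"ty": 0,"tz": 0.053,"ax": 0,"ay": 0,"az": 38},
    {"tx": 0,"ty": 0,"tz": 0.064,"ax": 0,"ay": 0,"az": 46},
    {"tx": 0,"ty": 0,"tz": 0.075,"ax": 0,"ay": 0,"az": 54},
    {"tx": 0,"ty": 0,"tz": 0.083,"ax": 0,"ay": 0,"az": 60},
  ],
)

```text
time_s: 18.0
tool_pos: [518.5, 25.9, 86.0]
ee_rot: [1.082, 2.949, -0.0]
contact_force: [-4.9, 1.7, 3.6]
grip_width: 39.2
finger_force: 60.7
```

apply_moves(
  series=[
    {"tx": 0,"ty": 0,"tz": 0.008,"ax": 0,"ay": 0,"az": 6},
    {"tx": 0,"ty": 0,"tz": 0.019,"ax": 0,"ay": 0,"az": 14},
    {"tx": 0,"ty": 0,"tz": 0.03,"ax": 0,"ay": 0,"az": 22},
    {"tx": 0,"ty": 0,"tz": 0.042,"ax": 0,"ay": 0,"az": 30},
    {"tx": 0,"ty": 0,"tz": 0.053,"ax": 0,"ay": 0,"az": 38},
    {"tx": 0,"ty": 0,"tz": 0.064,"ax": 0,"ay": 0,"az": 46},
    {"tx": 0,"ty": 0,"tz": 0.075,"ax": 0,"ay": 0,"az": 54},
    {"tx": 0,"ty": 0,"tz": 0.083,"ax": 0,"ay": 0,"az": 60},
  ],
)

```text
time_s: 18.8
tool_pos: [518.5, 25.9, 85.1]
ee_rot: [2.412, 2.013, 0.0]
contact_force: [-4.7, 2.0, 3.8]
grip_width: 39.0
finger_force: 60.9
```

```bash
python3 st.py
```

```text
18.8 [518.467  25.934  85.142] [-4.715  1.967  3.758] [0.385 1.016 0.072] j [ 0.05   0.339 -0.32   0.911 -0.     1.801] 39.02831619715772 60.854562814347446
```

apply_moves(
  series=[
    {"tx": 0,"ty": 0,"tz": 0.008,"ax": 0,"ay": 0,"az": 6},
    {"tx": 0,"ty": 0,"tz": 0.019,"ax": 0,"ay": 0,"az": 14},
    {"tx": 0,"ty": 0,"tz": 0.03,"ax": 0,"ay": 0,"az": 22},
    {"tx": 0,"ty": 0,"tz": 0.042,"ax": 0,"ay": 0,"az": 30},
    {"tx": 0,"ty": 0,"tz": 0.053,"ax": 0,"ay": 0,"az": 38},
    {"tx": 0,"ty": 0,"tz": 0.064,"ax": 0,"ay": 0,"az": 46},
    {"tx": 0,"ty": 0,"tz": 0.075,"ax": 0,"ay": 0,"az": 54},
    {"tx": 0,"ty": 0,"tz": 0.083,"ax": 0,"ay": 0,"az": 60},
  ],
)

```text
time_s: 19.6
tool_pos: [518.5, 25.9, 84.3]
ee_rot: [3.095, 0.537, 0.001]
contact_force: [-3.0, 2.0, 2.7]
grip_width: 39.2
finger_force: 60.8
```

apply_moves(
  series=[
    {"tx": 0,"ty": 0,"tz": -0.01,"ax": 0,"ay": 0,"az": 0},
    {"tx": 0,"ty": 0,"tz": -0.02,"ax": 0,"ay": 0,"az": 0},
    {"tx": 0,"ty": 0,"tz": -0.03,"ax": 0,"ay": 0,"az": 0},
    {"tx": 0,"ty": 0,"tz": -0.03,"ax": 0,"ay": 0,"az": 0},
    {"tx": 0,"ty": 0,"tz": -0.03,"ax": 0,"ay": 0,"az": 0},
    {"tx": 0,"ty": 0,"tz": -0.03,"ax": 0,"ay": 0,"az": 0},
    {"tx": 0,"ty": 0,"tz": -0.03,"ax": 0,"ay": 0,"az": 0},
    {"tx": 0,"ty": 0,"tz": -0.03,"ax": 0,"ay": 0,"az": 0},
  ],
)

```text
time_s: 20.4
tool_pos: [518.4, 25.9, 84.3]
ee_rot: [3.094, 0.546, -0.0]
contact_force: [-3.8, 0.1, 0.2]
grip_width: 39.1
finger_force: 60.5
```

```bash
python3 st.py
```

```text
20.4 [518.417  25.919  84.339] [-3.785  0.138  0.249] [ 0.081  0.558 -0.008] j [ 0.05   0.34  -0.321  0.91  -0.     2.843] 39.10924421249443 60.46784521546215
```

apply_moves(
  series=[
    {"tx": 0,"ty": 0,"tz": 0,"ax": 0,"ay": 0,"az": 0},
    {"tx": 0,"ty": 0,"tz": 0,"ax": 0,"ay": 0,"az": 0},
    {"tx": 0,"ty": 0,"tz": 0,"ax": 0,"ay": 0,"az": 0},
    {"tx": 0,"ty": 0,"tz": 0,"ax": 0,"ay": 0,"az": 0},
    {"tx": 0,"ty": 0,"tz": 0,"ax": 0,"ay": 0,"az": 0},
    {"tx": 0,"ty": 0,"tz": 0,"ax": 0,"ay": 0,"az": 0},
    {"tx": 0,"ty": 0,"tz": 0,"ax": 0,"ay": 0,"az": 0},
    {"tx": 0,"ty": 0,"tz": 0,"ax": 0,"ay": 0,"az": 0},
  ],
  grip=6,
)

```text
time_s: 21.2
tool_pos: [518.4, 26.0, 84.4]
ee_rot: [3.094, 0.546, -0.0]
contact_force: [-0.2, -1.6, 0.2]
grip_width: 60.1
finger_force: 0.0
```

apply_moves(
  series=[
    {"tx": 0,"ty": 0,"tz": 0,"ax": 0,"ay": 0,"az": -5},
    {"tx": 0,"ty": 0,"tz": 0,"ax": 0,"ay": 0,"az": -13},
    {"tx": 0,"ty": 0,"tz": 0,"ax": 0,"ay": 0,"az": -21},
    {"tx": 0,"ty": 0,"tz": 0,"ax": 0,"ay": 0,"az": -29},
    {"tx": 0,"ty": 0,"tz": 0,"ax": 0,"ay": 0,"az": -37},
    {"tx": 0,"ty": 0,"tz": 0,"ax": 0,"ay": 0,"az": -45},
    {"tx": 0,"ty": 0,"tz": 0,"ax": 0,"ay": 0,"az": -53},
    {"tx": 0,"ty": 0,"tz": 0,"ax": 0,"ay": 0,"az": -60},
  ],
)

```text
time_s: 22.0
tool_pos: [518.4, 26.0, 84.4]
ee_rot: [-2.401, -2.026, 0.0]
contact_force: [-0.6, 0.0, 0.1]
grip_width: 60.1
finger_force: 0.0
```

apply_moves(
  series=[
    {"tx": 0,"ty": 0,"tz": 0,"ax": 0,"ay": 0,"az": -8},
    {"tx": 0,"ty": 0,"tz": 0,"ax": 0,"ay": 0,"az": -16},
    {"tx": 0,"ty": 0,"tz": 0,"ax": 0,"ay": 0,"az": -24},
    {"tx": 0,"ty": 0,"tz": 0,"ax": 0,"ay": 0,"az": -32},
    {"tx": 0,"ty": 0,"tz": 0,"ax": 0,"ay": 0,"az": -40},
    {"tx": 0,"ty": 0,"tz": 0,"ax": 0,"ay": 0,"az": -48},
    {"tx": 0,"ty": 0,"tz": 0,"ax": 0,"ay": 0,"az": -55},
    {"tx": 0,"ty": 0,"tz": 0,"ax": 0,"ay": 0,"az": -60},
  ],
)

```text
time_s: 22.8
tool_pos: [518.4, 26.0, 84.4]
ee_rot: [-1.067, -2.955, 0.0]
contact_force: [-0.6, -0.5, 0.4]
grip_width: 59.8
finger_force: 0.0
```

apply_moves(
  series=[
    {"tx": 0,"ty": 0,"tz": 0,"ax": 0,"ay": 0,"az": -8},
    {"tx": 0,"ty": 0,"tz": 0,"ax": 0,"ay": 0,"az": -16},
    {"tx": 0,"ty": 0,"tz": 0,"ax": 0,"ay": 0,"az": -24},
    {"tx": 0,"ty": 0,"tz": 0,"ax": 0,"ay": 0,"az": -32},
    {"tx": 0,"ty": 0,"tz": 0,"ax": 0,"ay": 0,"az": -40},
    {"tx": 0,"ty": 0,"tz": 0,"ax": 0,"ay": 0,"az": -48},
    {"tx": 0,"ty": 0,"tz": 0,"ax": 0,"ay": 0,"az": -55},
    {"tx": 0,"ty": 0,"tz": 0,"ax": 0,"ay": 0,"az": -60},
  ],
)

```text
time_s: 23.6
tool_pos: [518.4, 26.0, 84.4]
ee_rot: [0.553, -3.093, -0.0]
contact_force: [-0.4, -0.1, -0.1]
grip_width: 60.1
finger_force: 0.0
```

```bash
python3 st.py; sed -i 's/z>78/z>70/; s/q\[:,2\]>104/q[:,2]>92/' k.py; python3 k.py
```

```text
23.6 [518.363  26.014  84.388] [-0.383 -0.059 -0.093] [ 0.031 -0.039  0.025] j [ 0.05   0.34  -0.321  0.91   0.    -0.304] 60.05752812345162 0.0
23.6 [518.36261178  26.01359429  84.38806977] [ 5.52979295e-01 -3.09252833e+00 -3.08249283e-05] [-0.38320386 -0.05905444 -0.09296417] [ 5.01322633e-02  3.39999798e-01 -3.20846102e-01  9.09966617e-01
  1.77185599e-05 -3.03750525e-01]
wrist 10584 95.40048482611323 [516.22895722  25.61420381  95.37716685] ((518.5025024414062, 21.620847702026367), 25.185527801513672)
side 589 95.36815036815759 [512.4130648   22.88077195  95.34935827] ((515.5946044921875, 23.134971618652344), 19.622142791748047)
```

Height matches: knob top at 95.4 → screw_height ≈ -8.6 mm. Regripping for the rest of the turn.

apply_moves(
  series=[
    {"tx": 0,"ty": 0,"tz": 0,"ax": 0,"ay": 0,"az": 0},
    {"tx": 0,"ty": 0,"tz": 0,"ax": 0,"ay": 0,"az": 0},
    {"tx": 0,"ty": 0,"tz": 0,"ax": 0,"ay": 0,"az": 0},
    {"tx": 0,"ty": 0,"tz": 0,"ax": 0,"ay": 0,"az": 0},
    {"tx": 0,"ty": 0,"tz": 0,"ax": 0,"ay": 0,"az": 0},
    {"tx": 0,"ty": 0,"tz": 0,"ax": 0,"ay": 0,"az": 0},
    {"tx": 0,"ty": 0,"tz": 0,"ax": 0,"ay": 0,"az": 0},
    {"tx": 0,"ty": 0,"tz": 0,"ax": 0,"ay": 0,"az": 0},
  ],
  grip=3.5,
)

```text
time_s: 24.5
tool_pos: [518.4, 26.1, 84.4]
ee_rot: [-0.546, 3.094, 0.0]
contact_force: [-1.7, 1.2, 3.1]
grip_width: 39.0
finger_force: 60.2
```

apply_moves(
  series=[
    {"tx": 0,"ty": 0,"tz": 0.004,"ax": 0,"ay": 0,"az": 5},
    {"tx": 0,"ty": 0,"tz": 0.012,"ax": 0,"ay": 0,"az": 11},
    {"tx": 0,"ty": 0,"tz": 0.022,"ax": 0,"ay": 0,"az": 18},
    {"tx": 0,"ty": 0,"tz": 0.033,"ax": 0,"ay": 0,"az": 25},
    {"tx": 0,"ty": 0,"tz": 0.044,"ax": 0,"ay": 0,"az": 32},
    {"tx": 0,"ty": 0,"tz": 0.051,"ax": 0,"ay": 0,"az": 37},
    {"tx": 0,"ty": 0,"tz": 0.056,"ax": 0,"ay": 0,"az": 40},
    {"tx": 0,"ty": 0,"tz": 0.056,"ax": 0,"ay": 0,"az": 40},
  ],
)

```text
time_s: 25.3
tool_pos: [518.4, 26.0, 83.9]
ee_rot: [0.547, 3.093, -0.0]
contact_force: [-0.5, 1.1, 4.4]
grip_width: 39.2
finger_force: 60.4
```

```bash
python3 st.py
```

```text
25.3 [518.435  25.975  83.946] [-0.484  1.055  4.432] [ 0.156  0.159 -0.014] j [ 0.05   0.34  -0.322  0.909 -0.     0.4  ] 39.163795538567555 60.39273106958717
```

apply_moves(
  series=[
    {"tx": 0,"ty": 0,"tz": 0.006,"ax": 0,"ay": 0,"az": 6},
    {"tx": 0,"ty": 0,"tz": 0.017,"ax": 0,"ay": 0,"az": 14},
    {"tx": 0,"ty": 0,"tz": 0.028,"ax": 0,"ay": 0,"az": 22},
    {"tx": 0,"ty": 0,"tz": 0.039,"ax": 0,"ay": 0,"az": 30},
    {"tx": 0,"ty": 0,"tz": 0.05,"ax": 0,"ay": 0,"az": 38},
    {"tx": 0,"ty": 0,"tz": 0.061,"ax": 0,"ay": 0,"az": 46},
    {"tx": 0,"ty": 0,"tz": 0.073,"ax": 0,"ay": 0,"az": 54},
    {"tx": 0,"ty": 0,"tz": 0.081,"ax": 0,"ay": 0,"az": 60},
  ],
)

```text
time_s: 26.1
tool_pos: [518.3, 25.8, 83.1]
ee_rot: [2.024, 2.403, -0.001]
contact_force: [-1.3, 0.5, 3.7]
grip_width: 38.9
finger_force: 60.4
```

apply_moves(
  series=[
    {"tx": 0,"ty": 0,"tz": 0.008,"ax": 0,"ay": 0,"az": 6},
    {"tx": 0,"ty": 0,"tz": 0.019,"ax": 0,"ay": 0,"az": 14},
    {"tx": 0,"ty": 0,"tz": 0.03,"ax": 0,"ay": 0,"az": 22},
    {"tx": 0,"ty": 0,"tz": 0.042,"ax": 0,"ay": 0,"az": 30},
    {"tx": 0,"ty": 0,"tz": 0.053,"ax": 0,"ay": 0,"az": 38},
    {"tx": 0,"ty": 0,"tz": 0.064,"ax": 0,"ay": 0,"az": 46},
    {"tx": 0,"ty": 0,"tz": 0.072,"ax": 0,"ay": 0,"az": 52},
    {"tx": 0,"ty": 0,"tz": 0.076,"ax": 0,"ay": 0,"az": 55},
  ],
)

```text
time_s: 26.9
tool_pos: [518.2, 25.9, 82.3]
ee_rot: [2.904, 1.199, -0.001]
contact_force: [-1.3, -0.1, 4.7]
grip_width: 39.3
finger_force: 60.5
```

```bash
python3 st.py
```

```text
26.9 [518.164  25.895  82.308] [-1.33  -0.071  4.698] [0.139 0.385 0.051] j [ 0.05   0.342 -0.324  0.905 -0.     2.408] 39.263719691892874 60.473193414509296
```

Now relieving the push slightly, holding still and checking.

apply_moves(
  series=[
    {"tx": 0,"ty": 0,"tz": -0.01,"ax": 0,"ay": 0,"az": 0},
    {"tx": 0,"ty": 0,"tz": -0.02,"ax": 0,"ay": 0,"az": 0},
    {"tx": 0,"ty": 0,"tz": -0.02,"ax": 0,"ay": 0,"az": 0},
    {"tx": 0,"ty": 0,"tz": -0.02,"ax": 0,"ay": 0,"az": 0},
    {"tx": 0,"ty": 0,"tz": -0.02,"ax": 0,"ay": 0,"az": 0},
    {"tx": 0,"ty": 0,"tz": -0.02,"ax": 0,"ay": 0,"az": 0},
    {"tx": 0,"ty": 0,"tz": -0.02,"ax": 0,"ay": 0,"az": 0},
    {"tx": 0,"ty": 0,"tz": -0.02,"ax": 0,"ay": 0,"az": 0},
  ],
)

```text
time_s: 27.7
tool_pos: [518.2, 26.0, 82.3]
ee_rot: [-2.902, -1.202, 0.001]
contact_force: [-1.7, -0.5, 1.0]
grip_width: 38.8
finger_force: 60.2
```

```bash
python3 st.py; sed -i 's/z>70/z>65/; s/>92/>86/; s/z<118/z<98/; s/w2.png/w3.png/; s/<28/<18/' k.py; python3 k.py|grep -E "wrist|side"
```

```text
27.7 [518.222  25.951  82.343] [-1.711 -0.542  0.985] [-0.194  0.391  0.022] j [ 0.05   0.342 -0.324  0.905 -0.     2.406] 38.83120077378165 60.21206924691796
wrist 6084 93.05986381292298 [518.05536803  25.22663751  93.06421334] ((517.0922241210938, 24.121458053588867), 17.983165740966797)
side 307 93.05261425753895 [515.34184222  23.51960737  93.07988945] ((516.821533203125, 23.927186965942383), 17.89215850830078)
```

View pics/w3.png

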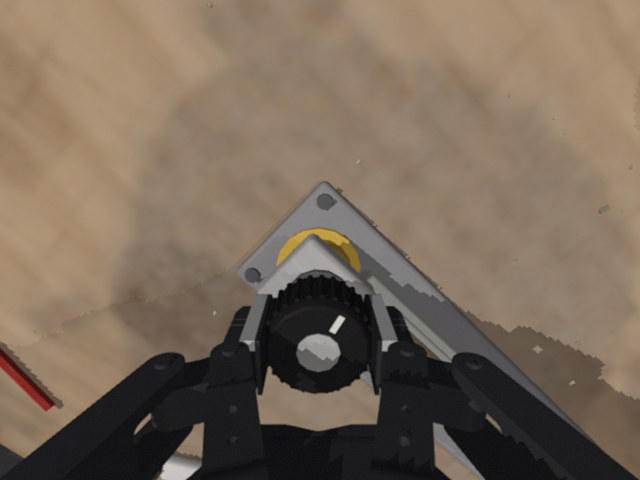

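The view shows the knob, around pixel (319,345), held between the pads. Its top is at 93.1 mm, so screw_height is about -10.9 mm: the drop plus just over one turn. Handing in.

```bash
python3 -c "
from plant import arm
print(arm.hand_in())"
```

```text
the job is handed in; nothing more can be done
None
```

The screw is started: it seated, turned back about 150° to the drop, followed down one pitch, then turned forward about 375° with one regrip. I handed it in at rest with the knob still held at about 1 N and screw height near -10.9 mm; no verdict came back, and I didn't re-check the bottle and tape.

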